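# Post the snack box through the wash-up bin's spring flap

## Robot

A 6-joint arm with a two-finger parallel gripper is mounted at the origin on the work surface. World frame = base frame: x ahead of the robot, y to its left, z up, the work surface at z = 0. Lengths are in m, angles in rad, forces in N, time in s.
With the tool pointing down it reaches from about 0.35 to 0.85 m from the base axis. Payload 8.1 kg.
Tool frame: the origin (TCP) lies at the very end of the fingers, on their centre line; the grasp point (between the pads) lies robot.hold_point_z behind it (robot.hold_point_z is the distance from the TCP to the grasp point, in m); z points along the fingers, y is the direction in which the jaws open and shut (so a half turn about z gives the same grasp; the last joint's range is limited). The gripper opens to 93 mm and grips with 3 to 60 N. Pads are 15 mm wide; open, the fingers measure 128 mm over their backs; the gripper's body (75 mm by 188 mm) begins 65 mm behind the grasp point.
Start: joints at [-0.085, 0.13, 1.488, -0, 1.523, -0.085], TCP at [0.6, 0, 0.219] pointing down, gripper open.
Joint ranges: [-2.96, 2.96], [-0.89, 2.26], [0.02, 2.5], [-1.34, 4.48], [0, 2.73], [-2.66, 2.66]. Speed limits (rad/s): [2.39, 2.39, 2.79, 3.14, 3.14, 3.14].

## Interface

Orientations are given as a rotation vector (axis times angle).
In Python, from plant import robot, cams gives the robot as it stands. The module is installed in compiled form; this text tells all that it offers.
- The arm moves only by the tool step_arm, never from a script. Its argument "deltas" is a list of rows, each an object with "offset": the shift along the tool's x, y, z in cm, a list of three; "roll": the turn about the tool's z in rad. In form: [{"offset": [x, y, z], "roll": roll}, ...]. A call has 1 to 12 rows; each row shifts and turns the commanded pose from where the row before left it, along the tool's axes as they then stand; what a row does not reach is not made up. A row lasts 1/8 s, in which the tool goes at most 62.5 mm and 10.7 degrees, less where a joint would pass 70% of its speed; a pose out of reach is approached as far as the arm can. A call with a gripper value outside its range is refused whole. "fingers" is the finger opening in cm, from 0 to 9.3, set as the call begins (left out, the last holds). The fingers move at their own pace and stop on an object; "grip_force" is the grip in N (left out, the last holds). Time passes only in rows, so rows that do not move let the fingers close. It gives the time, the measured TCP pose, the force and the opening at its end, in the units of the state.
- robot.read_state(): the state, without advancing time (a new reading comes with each control period).
- cams.read_camera(name): name is "scene" or "side" or "wrist"; returns a dict with "pixels" (400x640x3 uint8, red, green, blue), "fx", "fy", "cx", "cy" (pixels), "k1" (the pictures are not rectified: a ray, as slopes to the right and down, at radius r is drawn at 1 + k1 r^2 times it, then the intrinsics apply), "extrinsics" (4x4, takes a point from world to camera coordinates). Camera axes: x right, y down, z forward; pixel columns grow to the right and rows downward; lengths in m; the calibration is good to about 2 mm. A picture is of the moment at which its call begins. There is no depth.
- robot.close_job(): hands the job in, once; it reports no verdict.
Trained networks look in a picture, given as the dict that the camera call returned (one of the last four; its "shot" number tells which), for a name from the list of things; names that differ only in an ending like _2 or _b are one class to them, and where a whole thing is asked for, a point or a joint stands for the part that bears it (a point fixed in the world has none). Each returns a list of dicts, best first, with "score" (0 to 1); they miss things now and then, are a little off and sometimes report something else, mostly with a low value. They report only what shows in the picture. A call takes as long as a camera call. They do not tell look-alikes from the thing itself.
- cams.boxes_of(picture, thing): "xy" ([column, row] in pixels, amid what is visible of it).
- cams.silhouettes(picture, thing): "mask" (400x640 bool, what is visible of it) and "xy" ([column, row] in pixels, amid what is visible of it).
- cams.pinpoint(picture, thing): "xy" ([column, row] in pixels: a listed point, or the origin of a listed thing).
The state is a dict: "t": time; "q": joint angles; "dq": joint speeds; "joint_torque": joint torques, N m; "tool_pos": TCP position; "orientation": TCP orientation; "force": force on the tool from outside, world axes, zero at the start; "wrist_torque": the same for the moment, N m; "opening": finger opening in m.
Only numpy, scipy, OpenCV 4.12 (cv2) and the standard library are available. Lean on these libraries where they do the work, as an engineer would, in place of code of your own. Each camera call takes 0.05 s, during which the arm holds its last target. There are 200 camera calls.

## Task

Post the small pink snack box that stands on the shelf of the white wash-up bin: with one finger push the bin's sloping spring flap open and keep it open, and meanwhile with the other finger push the snack box along the shelf and over the edge so that it drops into the bin. Only push it, never pick it up. Then draw the fingers out so that the flap springs shut, and leave the tumbler beside it, the tiffin, the silicone lid and the small bowl standing where they are.

Things in the scene. Friction and masses are not known exactly. Their poses are not given: they have to be found in the camera images.
- bin: White sheet-metal wash-up bin, fixed to the table: 260 long (its x, -130 to +130) x 220 wide (its y) x 130 mm high, with a hood to 195 mm over the +x half. Origin on the table under the drop edge of its shelf; z up; +x is the way things are pushed in. The flat open shelf is its top, 130 mm high, x -130 to 0. The mouth is x 0 to 124 (inner floor 6 mm high), covered by the flap.
- drop_edge (a point): Middle of the shelf's drop edge (bin x 0, y 0, height 130 mm), where shelf ends and mouth begins; axes as the bin's.
- flap_hinge (a point): Middle of the hinge rod (6 mm radius, along the bin's y) at bin x 105, height 188 mm. Two fixed 6 mm cheeks beside the flap, centred at y +-102 mm, rise with its slope to 195 mm, and a back wall at x 124 to 130 rises to 195 mm. Nothing is above the flap.
- flap (a joint): Hinge angle of the flap, rad: 0 shut, grows as it is pushed in and down, up to 1.2. Its spring, net of weight, gives 0.12 N m (shut) to 0.19 N m (open), 1 to 4 N at a finger, shuts it when let go. The snack box's weight alone does not open it. A vertical finger with its tip 9 mm above shelf height, pushed along bin +x until its far side is at x 93 mm, opens it about 0.8 rad: the opening is then some 90 mm long.
- flap_edge (a point): Middle of the free lower edge of the aluminium flap, which is 4 mm thick, 188 wide (bin y +-94), 118 mm from hinge axis to free edge. Axes as the bin's when shut. Shut, it slopes up at 29 degrees from its free edge at the drop edge (bin x 2, height 131 mm) to the hinge rod. Pushed from above, down or towards bin +x, its free edge swings down and away from the shelf.
- snack_box: The item to post: shut pink plastic snack box, 48 (its x) x 64 (its y) x 34 mm high, 40 to 85 g, standing on the bin's shelf on one side of the middle (centre about 46 mm either side), its x roughly along the bin's x (within 0.12 rad), its middle 58 to 75 mm before the drop edge. Origin at the centre of its underside, z up.
- snack_center (a point): Centre of the snack box, 17 mm above its underside.
- tumbler: Glass tumbler, 54 mm across the rim, 68 mm high, standing on the bin's shelf on the other side of the middle; to be left. Origin at the centre of its underside.
- tiffin: Two-tier round steel tiffin with side latches, 124 mm across (140 over the latches along its y), 148 mm high, on the table near the bin; to be left. Origin at the centre of its underside.
- silicone_lid: Hard grey silicone lid, 104 mm across, 8 mm thick with an 18 mm high knob, flat on the table near the bin; to be left. Origin at the centre of its underside.
- katori: Small steel bowl, 90 mm across, 38 mm high, on the table near the bin; to be left. Origin at the centre of its underside.
Things that resemble listed ones, but are neither listed nor needed, are in the scene too. Of the things like the katori, leave any that is green or purple; of the rest the smaller one is meant.

How it is judged:
By the outcome, as a careful person would: the job done as asked, in the order asked, and still so for the second after the job is handed in, with the robot touching nothing.
It also fails if it takes over 35 s, if anything falls off the work surface, if the arm or the gripper's body presses on something with over 40 N, if the wrist force passes 120 N, or if a joint passes its speed limit or range.

## Working session

There is one attempt and no reset: what is moved stays moved. The work goes in short steps, Python scripts to look and compute and a tool call to move; the robot and the scene stay as the last step left them, time stands still between calls to the robot, and variables do not carry over. Pictures are saved under pics/ and viewed, about 8 in all and at most 12, crops included, and the job is handed in when it is done.

Besides the shell and the picture viewer there is one more tool, called after "Request:" as name(argument=value, ...) on one line, values as JSON. step_arm: Moves the arm, as the interface text tells. Its arguments: {"type":"object","properties":{"deltas":{"type":"array"},"fingers":{"type":"number"},"grip_force":{"type":"number"}},"required":["deltas"]}

```bash
mkdir -p pics
cat > h.py <<'E'
import numpy as np, cv2
from plant import robot, cams
def ray(p,uv):
    x=(uv[0]-p["cx"])/p["fx"]; y=(uv[1]-p["cy"])/p["fy"]
    u,v=x,y
    for _ in range(20):
        s=1+p["k1"]*(u*u+v*v); u,v=x/s,y/s
    E=np.array(p["extrinsics"]); R,t=E[:3,:3],E[:3,3]
    return -R.T@t, R.T@np.array([u,v,1.])
def atz(p,uv,z):
    o,d=ray(p,uv); return o+d*(z-o[2])/d[2]
def proj(p,X):
    E=np.array(p["extrinsics"]); c=E[:3,:3]@np.array(X)+E[:3,3]; u,v=c[0]/c[2],c[1]/c[2]; s=1+p["k1"]*(u*u+v*v)
    return np.array([p["fx"]*u*s+p["cx"],p["fy"]*v*s+p["cy"]])
def save(p,n): cv2.imwrite(n,cv2.cvtColor(p["pixels"],cv2.COLOR_RGB2BGR))
def tri(ps,uvs):
    A=np.zeros((3,3));b=np.zeros(3)
    for p,uv in zip(ps,uvs):
        o,d=ray(p,uv); d/=np.linalg.norm(d); M=np.eye(3)-np.outer(d,d); A+=M;b+=M@o
    return np.linalg.solve(A,b)
E
python3 - <<'E'
from h import *
np.set_printoptions(precision=4,suppress=True)
s=robot.read_state(); print(s["t"],s["tool_pos"],s["orientation"],s["opening"],robot.hold_point_z)
P={}
for c in ["scene","side","wrist"]:
    p=cams.read_camera(c); P[c]=p; save(p,f"pics/{c}0.png")
    o,_=ray(p,(0,0)); print(c,o)
    for n,z in [("drop_edge",.13),("flap_hinge",.188),("flap_edge",.131),("snack_center",.147),("snack_box",.13),("tumbler",.13),("bin",0),("tiffin",0),("silicone_lid",0),("katori",0)]:
        for r in cams.pinpoint(p,n)[:3]: print(c,n,round(r["score"],2),np.round(r["xy"],1),atz(p,r["xy"],z))
cv2.imwrite("pics/both.png",cv2.resize(cv2.cvtColor(np.vstack([P["scene"]["pixels"],P["side"]["pixels"]]),cv2.COLOR_RGB2BGR),(480,600)))
E
```

```text
0.0 [0.5994 0.0001 0.2176] [-2.2204 -2.2204  0.0018] 0.09297691210495485 0.0188
scene [1.2653 0.0343 0.825 ]
scene drop_edge 0.74 [309.8 169.2] [ 0.5311 -0.0549  0.13  ]
scene drop_edge 0.17 [285.1 161.7] [ 0.5073 -0.1207  0.13  ]
scene flap_hinge 0.91 [353.3 144. ] [0.4958 0.0506 0.188 ]
scene flap_hinge 0.15 [396.3 207.5] [0.697  0.1452 0.188 ]
scene flap_edge 0.87 [308.8 166.3] [ 0.5217 -0.0583  0.131 ]
scene snack_center 0.73 [282.9 181.2] [ 0.5947 -0.1128  0.147 ]
scene snack_box 0.76 [285.4 188.3] [ 0.6014 -0.1072  0.13  ]
scene tumbler 0.89 [283.2 164.9] [ 0.5196 -0.1239  0.13  ]
scene bin 0.59 [311.9 203.2] [ 0.529 -0.053  0.   ]
scene tiffin 0.96 [394.2 208.7] [0.534 0.172 0.   ]
scene tiffin 0.56 [314.7 200.9] [ 0.52   -0.0461  0.    ]
scene tiffin 0.41 [233.9 224.2] [ 0.6173 -0.2523  0.    ]
scene silicone_lid 0.96 [328.9 267.2] [0.7328 0.0065 0.    ]
scene katori 0.82 [216.  186.6] [ 0.4836 -0.335   0.    ]
scene katori 0.66 [234.6 225. ] [ 0.6198 -0.2499  0.    ]
scene katori 0.59 [232.9 272. ] [ 0.7632 -0.2227  0.    ]
side [0.3362 0.7976 0.9202]
side drop_edge 0.91 [37
[... 1065 characters left out ...]
t snack_center 0.64 [313.3 330.8] [ 0.597  -0.1129  0.147 ]
wrist snack_box 0.88 [314.1 316.5] [ 0.5976 -0.1107  0.13  ]
wrist tumbler 0.56 [214.9 330.7] [ 0.5039 -0.1261  0.13  ]
wrist tumbler 0.39 [428.9 170.4] [0.6915 0.0275 0.13  ]
wrist tumbler 0.17 [152.3 159.8] [0.4666 0.0358 0.13  ]
wrist bin 0.63 [260.6 214.1] [ 0.5281 -0.053   0.    ]
wrist tiffin 0.89 [251.5   9.4] [0.5289 0.1807 0.    ]
wrist tiffin 0.59 [233.  259.6] [ 0.4883 -0.117   0.    ]
wrist silicone_lid 0.94 [430.8 168.1] [0.7408 0.007  0.    ]
wrist silicone_lid 0.54 [261.4 213.9] [ 0.5291 -0.0527  0.    ]
wrist katori 0.67 [436.7 326.2] [ 0.771  -0.2199  0.    ]
wrist katori 0.16 [234.8 258.5] [ 0.4909 -0.1154  0.    ]
```

View pics/scene0.png

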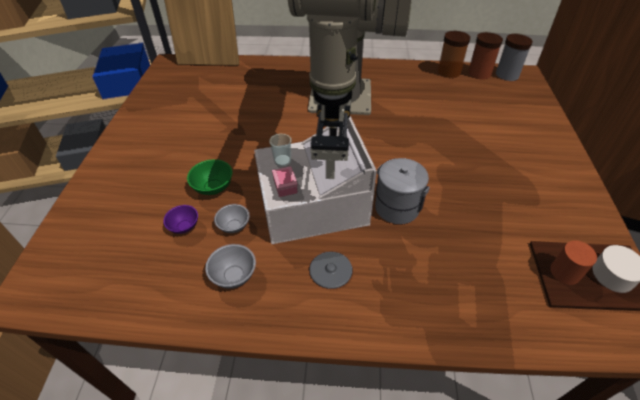

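View pics/side0.png

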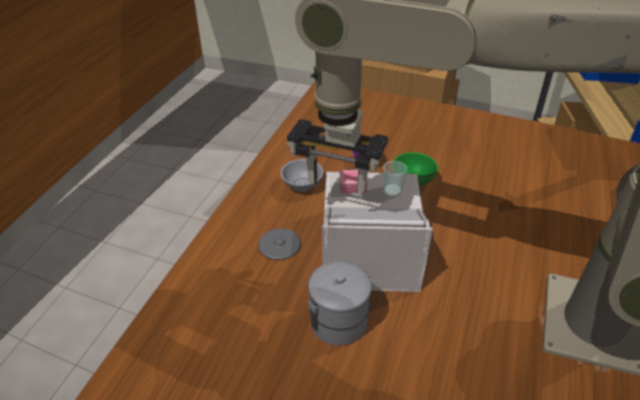

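The scene view shows the pink snack box at (285,182) on the shelf, with the tumbler next to it at (281,148). The tiffin is at (402,190) and the lid at (331,270). Of the bowls, the green (210,178) and purple (181,220) ones are decoys. The smaller grey one at (232,219) is the katori, and the larger grey one is at (231,267). All of these stay untouched. The side view agrees, with the box at (354,182) and the tumbler at (395,178). Next I'll refine the bin and box poses with an overlay.

```bash
cat >> h.py <<'E'
def B(pose,X):
    x,y,a=pose; c,s=np.cos(a),np.sin(a); X=np.array(X,float)
    return np.array([x+c*X[0]-s*X[1],y+s*X[0]+c*X[1],X[2]])
def toB(pose,W):
    x,y,a=pose; c,s=np.cos(a),np.sin(a); d=np.array(W)[:2]-[x,y]
    return np.array([c*d[0]+s*d[1],-s*d[0]+c*d[1]])
def pinkmask(p):
    h=cv2.cvtColor(p["pixels"],cv2.COLOR_RGB2HSV); im=p["pixels"].astype(int)
    m=((im[...,0]-im[...,1])>50)&((im[...,2]-im[...,1])>10)
    return m
def draw(p,im,sc,o,pts,col):
    q=np.array([(proj(p,X)-o)*sc for X in pts]); cv2.polylines(im,[np.round(q).astype(int)],True,col,1)
E
python3 - <<'E'
from h import *
from scipy.optimize import least_squares
np.set_printoptions(precision=4,suppress=True)
P=[cams.read_camera(c) for c in ["scene","side","wrist"]]
pts={"drop_edge":[0,0,.13],"flap_hinge":[.105,0,.188],"flap_edge":[.002,0,.131],"bin":[0,0,0]}
obs=[]
for p in P:
    for n,X in pts.items():
        r=cams.pinpoint(p,n)
        if r and r[0]["score"]>.5: obs.append((p,X,r[0]["xy"]))
f=lambda v:np.concatenate([(proj(p,B(v,X))-u)/p["fx"]*1000 for p,X,u in obs])
pose=least_squares(f,[.5275,-.0565,1.862],loss="soft_l1",f_scale=1.).x
print("pose",pose,f(pose))
np.save("pose.npy",pose)
for p in P:
    m=pinkmask(p); sm=cams.silhouettes(p,"snack_box")
    print(m.sum(), [ (round(r["score"],2),r["mask"].sum(),r["xy"]) for r in sm[:2]])
w=P[2]; sc=4; o=np.array([160,150]); c=w["pixels"][150:395,160:360]
im=cv2.cvtColor(cv2.resize(w["pixels"][150:300+100-0,160:360],None,fx=3,fy=3,interpolation=cv2.INTER_CUBIC),cv2.COLOR_RGB2BGR); 
rect=lambda x0,x1,y0,y1,z:[B(pose,q) for q in[(x0,y0,z),(x1,y0,z),(x1,y1,z),(x0,y1,z)]]
draw(w,im,3,o,rect(-.13,0,-.11,.11,.13),(0,255,0))
draw(w,im,3,o,[B(pose,q) for q in[(.002,-.094,.131),(.105,-.094,.188),(.105,.094,.188),(.002,.094,.131)]],(255,0,0))
ctr=np.mean([toB(pose,a) for a in [atz(p,cams.pinpoint(p,"snack_center")[0]["xy"],.147) for p in P]],0); print("snack",ctr)
for z in (.13,.164): draw(w,im,3,o,rect(ctr[0]-.024,ctr[0]+.024,ctr[1]-.032,ctr[1]+.032,z),(255,255,0))
im=im[:600]; cv2.imwrite("pics/ov.png",cv2.resize(im,None,fx=.8,fy=.8) if im.shape[0]>600 else im); print(im.shape)
E
```

```text
pose [ 0.5272 -0.056   1.8609] [ -2.004   -4.1528  -4.0982   4.149    0.1498  -0.7079 -13.1893   0.902
   2.8401   0.2378   3.614    5.0522   5.0341   3.2551   2.4561  -0.1995
  -0.0815  -0.8943   0.6316   0.2661  -1.73     0.4382]
360 [(0.67, np.int64(596), [282.5, 180.8])]
201 [(0.88, np.int64(392), [348.7, 182.7])]
779 [(0.55, np.int64(2971), [313.3, 340.7])]
snack [-0.073  -0.0477]
(600, 600, 3)
```

View pics/ov.png

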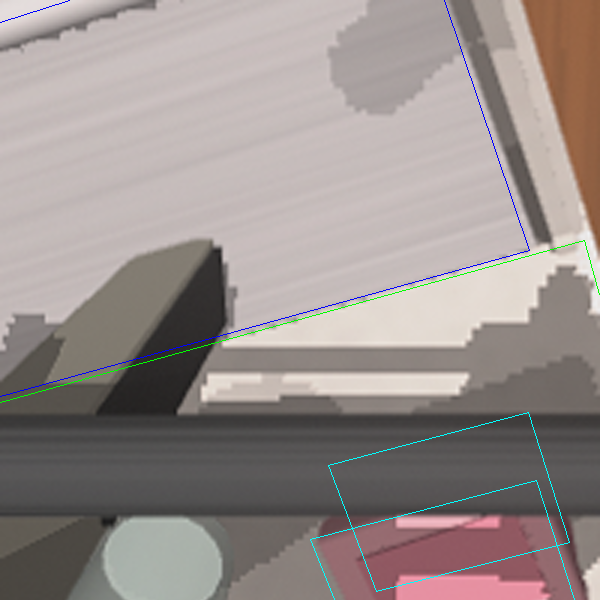

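The overlay shows the drop edge and flap outline following the image to within a couple of mm. The gripper bar hides part of the pink box, so I'll turn the tool and look again from above the box.

Request:
step_arm(deltas=[{"offset": [0, 0, 0], "roll": 0.16}, {"offset": [0, 0, 0], "roll": 0.16}, {"offset": [0, 0, 0], "roll": 0.16}, {"offset": [0, 0, 0], "roll": 0.16}, {"offset": [0, 0, 0], "roll": 0.16}, {"offset": [0, 0, 0], "roll": 0.16}, {"offset": [0, 0, 0], "roll": 0.16}, {"offset": [0, 0, 0], "roll": 0.16}, {"offset": [-0.9, 2.5, 0], "roll": 0}, {"offset": [-0.9, 2.5, 0], "roll": 0}, {"offset": [-0.9, 2.4, 0], "roll": 0}, {"offset": [-0.9, 2.4, 0], "roll": 0}], fingers=8.0)

```text
t: 4.2
tool_pos: [0.5935, -0.105, 0.2187]
orientation: [3.108, 0.455, 0.0]
force: [1.0, 0.4, 0.6]
opening: 0.08
```

```bash
cat > look.py <<'E'
from h import *
from scipy.spatial.transform import Rotation as Ro
import sys
np.set_printoptions(precision=4,suppress=True)
pose=np.load("pose.npy"); s=robot.read_state()
R=Ro.from_rotvec(s["orientation"]).as_matrix()
print(s["t"],s["tool_pos"],"tcp in bin",toB(pose,s["tool_pos"]),"tool y in bin",(np.arctan2(R[1,1],R[0,1])-pose[2]+np.pi)%(2*np.pi),"open",s["opening"],"F",s["force"])
P=[cams.read_camera(c) for c in ["scene","side","wrist"]]
E
python3 - <<'E'
from look import *
for p in P:
    for n,z in [("snack_center",.147),("snack_box",.13),("tumbler",.13),("drop_edge",.13)]:
        for r in cams.pinpoint(p,n)[:1]: print(n,round(r["score"],2),toB(pose,atz(p,r["xy"],z)))
w=P[2]; m=pinkmask(w); ys,xs=np.nonzero(m); print(m.sum(),xs.min(),xs.max(),ys.min(),ys.max())
im=cv2.cvtColor(w["pixels"],cv2.COLOR_RGB2BGR)
rect=lambda x0,x1,y0,y1,z:[B(pose,q) for q in[(x0,y0,z),(x1,y0,z),(x1,y1,z),(x0,y1,z)]]
draw(w,im,1,0,rect(-.13,0,-.11,.11,.13),(0,255,0))
c=(-.073,-.0477)
draw(w,im,1,0,rect(c[0]-.024,c[0]+.024,c[1]-.032,c[1]+.032,.164),(255,255,0))
cv2.imwrite("pics/w1.png",im)
E
```

```text
4.2 [ 0.5935 -0.105   0.2187] tcp in bin [-0.0659 -0.0495] tool y in bin 0.0007275027823756552 open 0.07999350017859276 F [0.9809 0.4022 0.5787]
snack_center 0.75 [-0.0733 -0.0422]
snack_box 0.88 [-0.0712 -0.0504]
tumbler 0.93 [-0.053   0.0337]
drop_edge 0.71 [ 0.0024 -0.0049]
snack_box 0.72 [-0.0738 -0.0513]
tumbler 0.6 [-0.068   0.0454]
drop_edge 0.91 [ 0.0034 -0.0079]
snack_center 0.7 [-0.073  -0.0471]
snack_box 0.66 [-0.0747 -0.0469]
tumbler 0.8 [-0.0639  0.041 ]
drop_edge 0.84 [0.003  0.0002]
4247 299 599 172 248
```

View pics/w1.png

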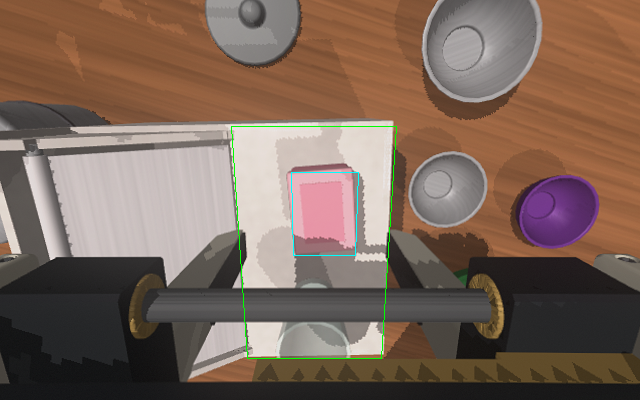

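The wrist view shows the box top at about (290–357, 168–255), which matches the overlay and puts its bin position at about (-73,-49) mm. The tumbler is at about (315,330), well off the finger line. The fingers will straddle the box along bin x, so I'll lower them now.

Request:
step_arm(deltas=[{"offset": [0, 0, 2]}, {"offset": [0, 0, 2]}, {"offset": [0, 0, 2]}, {"offset": [0, 0, 1]}, {"offset": [0, 0, 1]}, {"offset": [0, 0, 0]}])

```text
schema error: expected keys offset, roll
```

Run:
```python
from look import *
w=P[2];im=cv2.cvtColor(np.hstack([w["pixels"][120:400,150:450],P[1]["pixels"][120:260,300:450].repeat(2,0).repeat(2,1)]),cv2.COLOR_RGB2BGR)
cv2.imwrite("pics/w2.png",im)
```

```text
4.95 [ 0.5937 -0.104   0.2187] tcp in bin [-0.065  -0.0499] tool y in bin 0.0009593455844938426 open 0.07987041307170738 F [-0.1117  0.1017 -0.5845]
```

View pics/w2.png

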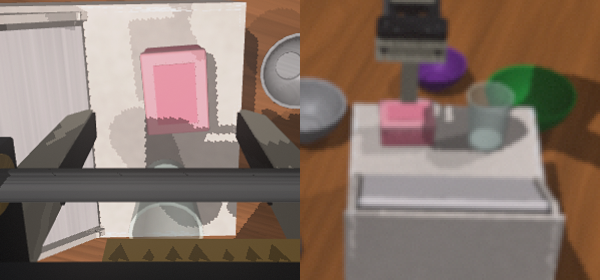

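The move was refused because each row needs a roll value, and the picture shows the arm still high. I'll resend it.

Request:
step_arm(deltas=[{"offset": [0, 0, 2], "roll": 0}, {"offset": [0, 0, 2], "roll": 0}, {"offset": [0, 0, 2], "roll": 0}, {"offset": [0, 0, 1], "roll": 0}, {"offset": [0, 0, 1], "roll": 0}, {"offset": [0, 0, 0], "roll": 0}])

```text
t: 5.85
tool_pos: [0.5932, -0.1041, 0.1378]
orientation: [-3.108, -0.455, 0.002]
force: [-0.2, 0.1, 0.1]
opening: 0.0803
```

Run:
```python
from look import *
w=P[2];im=cv2.cvtColor(np.hstack([w["pixels"][120:400,150:450],P[1]["pixels"][120:260,300:450].repeat(2,0).repeat(2,1)]),cv2.COLOR_RGB2BGR)
cv2.imwrite("pics/w3.png",im)
```

```text
5.85 [ 0.5932 -0.1041  0.1378] tcp in bin [-0.0649 -0.0495] tool y in bin 0.0006857406088007778 open 0.08030494792047506 F [-0.1847  0.0562  0.0668]
```

View pics/w3.png

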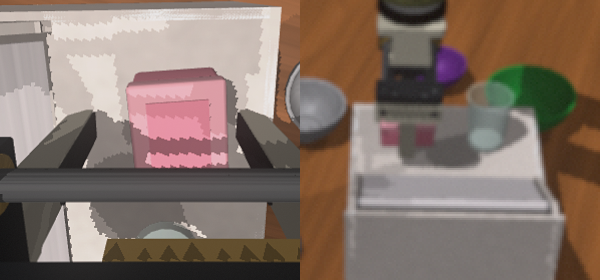

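The fingers straddle the box with no contact force. I'll push slowly along bin +x, which is tool -y.

Request:
step_arm(deltas=[{"offset": [0, -0.9, 0], "roll": 0}, {"offset": [0, -0.9, 0], "roll": 0}, {"offset": [0, -0.9, 0], "roll": 0}, {"offset": [0, -0.9, 0], "roll": 0}, {"offset": [0, -0.9, 0], "roll": 0}, {"offset": [0, -0.9, 0], "roll": 0}, {"offset": [0, -0.9, 0], "roll": 0}, {"offset": [0, -0.9, 0], "roll": 0}])

```text
t: 7.0
tool_pos: [0.5729, -0.0349, 0.1387]
orientation: [3.108, 0.455, 0.0]
force: [1.0, -2.3, 1.8]
opening: 0.0798
```

Request:
step_arm(deltas=[{"offset": [0, -0.9, 0], "roll": 0}, {"offset": [0, -0.9, 0], "roll": 0}, {"offset": [0, -0.8, 0], "roll": 0}, {"offset": [0, 0, 0], "roll": 0}, {"offset": [0, 0, 0], "roll": 0}])

```text
t: 7.62
tool_pos: [0.5654, -0.0103, 0.1387]
orientation: [-3.108, -0.455, 0.0]
force: [-0.7, -4.0, 2.6]
opening: 0.0803
```

Run:
```python
from look import *
w=P[2];im=cv2.cvtColor(np.hstack([w["pixels"][0:400,100:500],P[1]["pixels"][130:330,300:450].repeat(2,0).repeat(2,1)]),cv2.COLOR_RGB2BGR)
cv2.imwrite("pics/w4.png",im); print([pinkmask(p).sum() for p in P])
```

```text
7.625 [ 0.5654 -0.0103  0.1387] tcp in bin [ 0.0329 -0.0497] tool y in bin 0.00082941733931996 open 0.08025429922738593 F [-0.6629 -4.0317  2.6345]
[np.int64(122), np.int64(5), np.int64(353)]
```

View pics/w4.png

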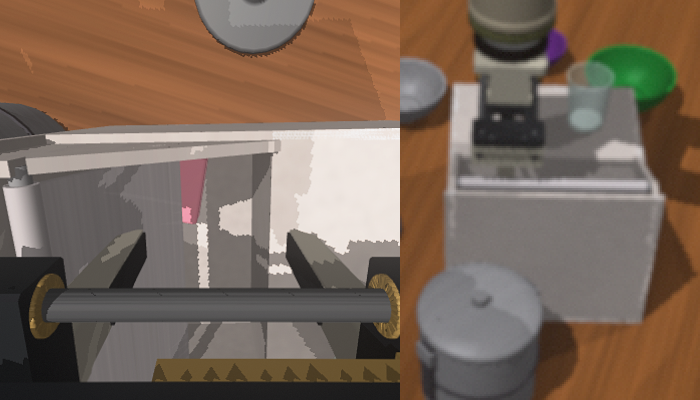

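The box has tipped off the shelf and lies down inside the bin, with pink showing at about (195,190) between the flap and the shelf wall. Now I'll draw the fingers back and lift.

Request:
step_arm(deltas=[{"offset": [0, 1.2, 0], "roll": 0}, {"offset": [0, 1.2, 0], "roll": 0}, {"offset": [0, 1.2, 0], "roll": 0}, {"offset": [0, 1.2, 0], "roll": 0}, {"offset": [0, 1.2, 0], "roll": 0}, {"offset": [0, 1.2, 0], "roll": 0}, {"offset": [0, 1.2, 0], "roll": 0}, {"offset": [0, 1.2, 0], "roll": 0}, {"offset": [0, 0, -2], "roll": 0}, {"offset": [0, 0, -3], "roll": 0}, {"offset": [0, 0, -3], "roll": 0}, {"offset": [0, 0, -3], "roll": 0}])

```text
t: 9.28
tool_pos: [0.5932, -0.1019, 0.2515]
orientation: [3.108, 0.456, 0.002]
force: [-0.6, -0.6, 0.5]
opening: 0.0801
```

Run:
```python
from look import *
a=P[0]["pixels"][110:310,160:460].repeat(2,0).repeat(2,1)
b=P[1]["pixels"][140:340,250:450]
im=np.hstack([P[2]["pixels"][:,100:500],a[:,:400]]); save({"pixels":im},"pics/w5.png")
print([pinkmask(p).sum() for p in P])
for p in P:
    for n,z in [("tumbler",.13),("flap_edge",.131),("tiffin",0),("silicone_lid",0)]:
        for r in cams.pinpoint(p,n)[:1]: print(n,round(r["score"],2),atz(p,r["xy"],z),toB(pose,atz(p,r["xy"],z)))
    print([round(r["score"],2) for r in cams.pinpoint(p,"snack_box")])
```

```text
9.275 [ 0.5932 -0.1019  0.2515] tcp in bin [-0.0628 -0.0501] tool y in bin 0.0010715567652090918 open 0.08014525472583617 F [-0.6409 -0.6356  0.5397]
[np.int64(92), np.int64(86), np.int64(1510)]
tumbler 0.71 [ 0.5011 -0.1244  0.13  ] [-0.058   0.0446]
tiffin 0.86 [ 0.5262  0.1751 -0.    ] [ 0.2217 -0.0651]
silicone_lid 0.85 [0.7399 0.0072 0.    ] [-0.0003 -0.2218]
[0.71]
tumbler 0.89 [ 0.4991 -0.1442  0.13  ] [-0.0764  0.0522]
flap_edge 0.94 [ 0.5323 -0.0539  0.131 ] [ 0.0006 -0.0054]
tiffin 0.68 [0.5303 0.1792 0.    ] [ 0.2245 -0.0702]
silicone_lid 0.81 [0.7461 0.0098 0.    ] [ 0.0005 -0.2286]
[]
flap_edge 0.61 [ 0.5282 -0.0516  0.131 ] [ 0.0039 -0.0022]
silicone_lid 0.88 [0.7403 0.0101 0.    ] [ 0.0024 -0.2231]
[]
```

View pics/w5.png

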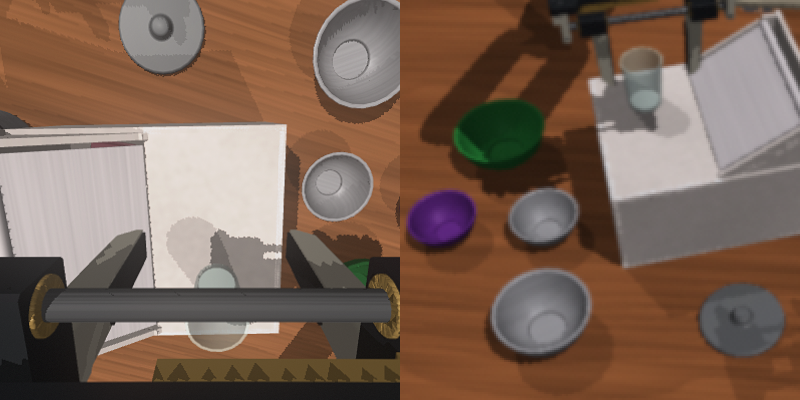

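The flap is shut with its edge back at bin x ≈ 1–4 mm, and the shelf is empty except for the tumbler. A dark pink sliver shows through the side gap at (105,145), so the box is inside. The fingers are clear, so I'll hand the job in.

```bash
python3 -c "
from plant import robot
print(robot.close_job(), robot.read_state()['t'])"
```

```text
the job is handed in; nothing more can be done
the job is handed in; nothing more can be done
```

The snack box is in the bin and the flap has sprung shut. I handed the job in at about 9.3 s on the robot's clock.

- **How it went:** I set the fingers 80 mm apart along the bin's length, one on each side of the box. In one slow push, the front finger opened the flap and held it while the rear finger pushed the box over the drop edge. Then I drew the fingers back and lifted them clear.
- **Last checks:** The fingers were clear of everything, with under 1.1 N of leftover force reading. The flap edge measured 1–4 mm from the drop edge, which counts as shut. The shelf was empty apart from the tumbler. In the pictures the tumbler, lid and small bowl stood where they were. I checked the tiffin only by the networks' position, unchanged within about 8 mm.
- **Disagreements:**
    - The network still gave a 0.71 score for the snack box in the last scene picture. I took this as a false report, since the other two cameras found nothing. The only pink I saw in the last picture was a sliver inside the bin, at the gap beside the flap.
    - The network's tumbler positions differed by up to 2 cm between cameras, so I judged the tumbler by the pictures.
    - My first command to lower the fingers was refused for a missing roll value and moved nothing.

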